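Make up a sensor batch and show the suspect cartridge to the inspection camera

TASK

Set white sensor cartridges from the aluminium plate down flat in the blue tray, side by side, until the tray holds three (one is already in it), leaving the fourth where it lies. Only then pick up the orange cartridge and present it to the inspection camera: in the air, centred 11 cm straight in front of the tilted-up lens, its underside facing the lens squarely and its long side level. Finish while still holding it there motionless; do not touch the camera or disturb the beaker, the red-capped vial or the tip box.

Things in the scene. Friction and masses are not known exactly. Their poses are not given: they have to be found in the camera images.
- white0: White sensor cartridge: flat rigid block 60 long (its x) x 26 wide (its y) x 14 thick (its z), 20 to 45 g; origin at the centre of its underside, z up through its top as it lies. Green band round its +x end, grey patch on top. It lies in the tray from the start, near the tray's -y end and roughly along the tray's x, flat on the tray floor (underside 4 mm above the bench).
- white1: White sensor cartridge: flat rigid block 60 long (its x) x 26 wide (its y) x 14 thick (its z), 20 to 45 g; origin at the centre of its underside, z up through its top as it lies. Green band round its +x end, grey patch on top. It lies flat on the plate, one of three alike; any two of them go into the tray.
- white2: White sensor cartridge: flat rigid block 60 long (its x) x 26 wide (its y) x 14 thick (its z), 20 to 45 g; origin at the centre of its underside, z up through its top as it lies. Green band round its +x end, grey patch on top. It lies flat on the plate, one of three alike; any two of them go into the tray.
- white3: White sensor cartridge: flat rigid block 60 long (its x) x 26 wide (its y) x 14 thick (its z), 20 to 45 g; origin at the centre of its underside, z up through its top as it lies. Green band round its +x end, grey patch on top. It lies flat on the plate, one of three alike; any two of them go into the tray.
- suspect: Orange sensor cartridge: flat rigid block 60 long (its x) x 26 wide (its y) x 14 thick (its z), 20 to 45 g; origin at the centre of its underside, z up through its top as it lies. Black band round its +x end; a brass sensing disc (16 mm) in the middle of its underside, at the origin. Lies flat on the plate among the white ones, in any order. Presented, either end may be on either side.
- plate: Pale aluminium flat plate 240 (x) x 200 (y) x 4 thick, fixed to the bench; origin at the centre of its underside, on the bench; its top is 4 mm above the bench.
- tray: Shallow open blue tray, 120 (x) x 240 (y) x 20 high outside, walls and floor 4 thick, fixed to the bench; origin at the centre of its underside. Holds three cartridges side by side, each along the tray's x, at about y = -70, 0 and +70 mm. Fully open fingers would reach a neighbour or the wall: open them only partly (about 45 mm) there.
- camera: Small inspection camera fixed on the bench: metal square base 85 x 85 x 18, two grey cheeks up to 75 high, white and black barrel between them, 54 long, 44 in diameter. Origin on the bench, straight under the centre of the lens glass; z up; the lens looks towards its -x side and up.
- lens: The camera's barrel. Origin at the centre of the lens glass (70 mm above the bench); its z axis points out of the glass along the line of sight, 30 degrees from straight up, leaning towards the camera's -x; its y axis is level.
- focus (a point): Empty point in the air on the line of sight, 110 mm in front of the lens glass (about 165 mm above the bench): the centre of the orange cartridge's underside belongs here, with the cartridge's z axis along the lens's z axis and its x (long) axis level. Same axes as the lens.
- beaker: Bystander: glass beaker, 70 in diameter, 90 high; origin at the centre of its underside.
- vial: Bystander: clear vial with a red cap, 29 in diameter, 56 high; origin at the centre of its underside.
- tipbox: Bystander: purple pipette-tip box with an orange top, 85 (x) x 120 (y) x 57 high; origin at the centre of its underside.
There are look-alikes about, which are no part of the job. What is meant by the suspect is not purple, and is the smaller of those in its own colour.

How it is judged:
By the outcome, as a careful person would: the job done as asked, in the order asked, and still so for the second after the job is handed in, while the arm keeps its last pose, push and grip.
It also fails if it takes over 72 s, if anything falls off the work surface, if the arm or the gripper's body presses on something with over 40 N, if the wrist force passes 120 N, or if a joint passes its speed limit or range.

ROBOT

A 7-joint arm with a two-finger parallel gripper is mounted at the origin on the work surface. World frame = base frame: x ahead of the robot, y to its left, z up, the work surface at z = 0. Lengths are in m, angles in rad, forces in N, time in s.
With the tool pointing down it reaches from about 0.425 to 0.875 m from the base axis. Payload 8.4 kg.
Tool frame: the origin (TCP) lies on the centre line of the jaws, within the pads' length; the fingertips stand 11 mm ahead of it and the grasp point (between the pads) lies 8 mm behind it; z points along the fingers, y is the line along which they close (so a half turn about z gives the same grasp; the last joint's range is limited). The gripper opens to 87 mm and grips with 3 to 60 N. Pads are 19 mm wide; open, the fingers measure 117 mm over their backs; the gripper's body (75 mm by 190 mm) begins 51 mm behind the grasp point.
Start: joints at [-1.444, 0.333, 0.04, 1.465, -0.013, 1.343, -0.059], TCP at [0.146, 0.633, 0.234] pointing down, gripper open.
Joint ranges: [-2.58, 2.58], [-0.38, 2.09], [-1.3, 1.39], [0.25, 2.4], [-1.5, 4.64], [0.08, 2.09], [-2.65, 2.65]. Speed limits (rad/s): [2.22, 2.22, 2.79, 2.79, 3.14, 3.14, 3.14].

INTERFACE

Orientations are given as a unit quaternion [w, x, y, z].
In Python, from station import robot gives the robot as it stands. Calls block until the motion is done:
- robot.move_pose(position, orientation): joint-space move of the TCP to a pose.
- robot.move_l(position, rate=0.15, rot=None, until_force=None): straight line of the TCP; rot=None keeps the orientation; rate is the mean speed in m/s. With until_force (N) it stops when the force on the tool has changed by that much, and returns True; else False.
- robot.move_j(angles): joint-space move.
- robot.gripper_open() and robot.clamp(squeeze=None): open the fingers fully, or close them until they stop; squeeze is the grip in N (None keeps the last).
- robot.sleep(seconds).
- robot.ik(position, orientation): joint angles nearest the present ones, or None.
- robot.snapshot(name): name is "side" or "top"; returns a dict with "frame" (400x640x3 uint8, red, green, blue), "fx", "fy", "cx", "cy" (pixels), "T" (4x4, takes a point from camera to world coordinates). Camera axes: x right, y down, z forward; pixel columns grow to the right and rows downward; lengths in m; the calibration is good to about 2 mm. A picture is of the moment at which its call begins. There is no depth.
A pose or a line that the arm cannot do raises robot.Unreachable and nothing moves.
- robot.finish_job(): hands the job in; it is judged then, once.
Readings, each from a call of its own:
- robot.read_t(): time.
- robot.read_q(): joint angles.
- robot.read_joint_vel(): joint speeds.
- robot.read_joint_torque(): joint torques, N m.
- robot.read_eef_pos(): TCP position.
- robot.read_orientation(): TCP orientation.
- robot.read_contact_force(): force on the tool from outside, world axes, zero at the start.
- robot.read_ft_torque(): the same for the moment, N m.
- robot.read_width(): opening from 0.0 (shut) to 1.0 (fully open).
- robot.read_grasp_force(): force on a finger pad.
Only numpy, scipy, OpenCV 4.12 (cv2) and the standard library are available. Lean on these libraries where they do the work, as an engineer would, in place of code of your own. Each camera call takes 0.05 s, during which the arm holds its last target. There are 200 camera calls.

## Working session

There is one attempt and no reset: what is moved stays moved. The work goes in short steps, each a Python script; the robot and the scene stay as the last script left them, time stands still between calls to the robot, and variables do not carry over. Pictures are saved under pics/ and viewed, at most 10 in all, crops included, and the job is handed in when it is done.

```bash
ls; mkdir -p pics; python3 - <<'E'
from station import robot
import cv2,numpy as np
np.set_printoptions(precision=4,suppress=True)
for n in("top","side"):
    s=robot.snapshot(n); np.savez(f"{n}0.npz",**s)
    cv2.imwrite(f"pics/{n}0.png",s["frame"][:,:,::-1]); print(n,s["fx"],s["fy"],s["cx"],s["cy"]);print(s["T"])
print(robot.read_t(),robot.read_orientation(),robot.read_width())
E
```

```text
pics
top 382.20362764095125 382.20362764095125 314.2075549206681 202.49168944835793
[[-0.0258 -0.9803  0.1958  0.4031]
 [-0.9997  0.0255 -0.0039 -0.0245]
 [-0.0012 -0.1958 -0.9806  0.8806]
 [ 0.      0.      0.      1.    ]]
side 498.8941817051568 498.8941817051568 315.49377863997574 205.96472936041968
[[ 0.8378 -0.3876  0.3845  0.0659]
 [-0.5459 -0.5834  0.6013 -0.7576]
 [-0.0088 -0.7137 -0.7004  0.9588]
 [ 0.      0.      0.      1.    ]]
0.1 [-0.      0.1127  0.9936 -0.0007] 0.9977776254406177
```

View pics/top0.png

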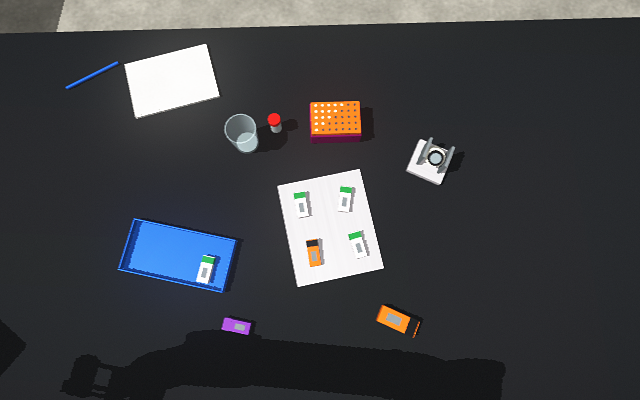

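View pics/side0.png

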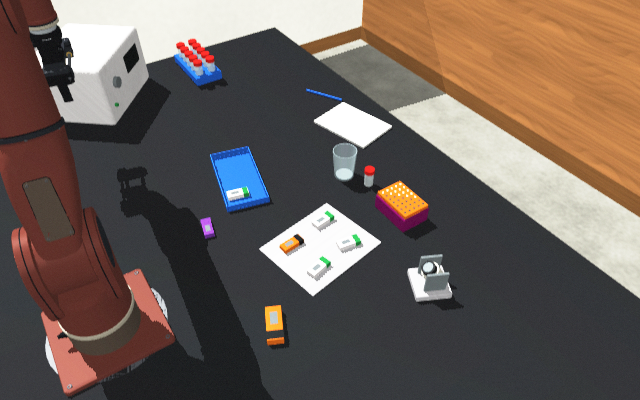

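The top view (side view in brackets) shows these things:
- Tray at about (178,255), with white0 at (206,269) at its -y end.
- Plate at (330,228), with whites at (302,204), (345,199) and (358,244).
- Inspection camera at (433,160).

Suspect candidates:
- Small orange on the plate at (314,253) [side (291,243)].
- Large orange block at (398,320) [side (275,325)].
- Purple block at (237,326) [side (207,228)].
- Orange tip-box top at (336,118).

I choose the small orange one at (314,253) and will check it in a close crop.

```bash
cat > h.py <<'E'
import numpy as np,cv2
np.set_printoptions(precision=4,suppress=True)
def load(n): return dict(np.load(n+".npz"))
def ray(s,p):
    p=np.asarray(p,float); d=np.array([(p[0]-s["cx"])/s["fx"],(p[1]-s["cy"])/s["fy"],1.])
    return s["T"][:3,3], s["T"][:3,:3]@d
def onz(s,p,z):
    o,d=ray(s,p); return o+d*(z-o[2])/d[2]
def tri(s1,p1,s2,p2):
    o1,d1=ray(s1,p1);o2,d2=ray(s2,p2)
    t=np.linalg.lstsq(np.c_[d1,-d2],o2-o1,rcond=None)[0]
    a=o1+t[0]*d1;b=o2+t[1]*d2
    return (a+b)/2,np.linalg.norm(a-b)
def proj(s,P):
    c=s["T"][:3,:3].T@(np.asarray(P,float)-s["T"][:3,3]); return np.array([s["cx"]+s["fx"]*c[0]/c[2],s["cy"]+s["fy"]*c[1]/c[2]])
def hsv(s): return cv2.cvtColor(s["frame"],cv2.COLOR_RGB2HSV)
def blobs(m,amin=8):
    c,_=cv2.findContours(m.astype(np.uint8),cv2.RETR_EXTERNAL,cv2.CHAIN_APPROX_NONE)
    out=[]
    n,l,st,ce=cv2.connectedComponentsWithStats(m.astype(np.uint8),connectivity=8)
    for i in range(1,n):
        if st[i,4]>=amin: out.append((ce[i],st[i]))
    return out
E
python3 - <<'E'
from h import *
t=load("top0");s=load("side0")
a=cv2.resize(t["frame"][165:290,270:390],None,fx=3.3,fy=3.3,interpolation=cv2.INTER_CUBIC)
b=cv2.resize(s["frame"][200:298,255:385],None,fx=3,fy=3,interpolation=cv2.INTER_CUBIC)
c=cv2.resize(t["frame"][130:190,400:465],None,fx=3,fy=3,interpolation=cv2.INTER_CUBIC)
d=cv2.resize(s["frame"][250:305,400:460],None,fx=3,fy=3,interpolation=cv2.INTER_CUBIC)
im=np.zeros((600,800,3),np.uint8)
for x,y,i in((0,0,a),(400,0,b),(400,300,c),(600,300,d)): im[y:y+i.shape[0],x:x+i.shape[1]]=i[:600-y,:800-x]
cv2.imwrite("pics/crop.png",im[:,:,::-1])
for n,q in(("top",t),("side",s)):
    h=hsv(q);H,S,V=h[...,0],h[...,1],h[...,2]
    print(n)
    for k,m in(("green",(H>45)&(H<85)&(S>120)&(V>60)),("orange",(H>5)&(H<20)&(S>150)&(V>120)),("blue",(H>98)&(H<125)&(S>120)&(V>80))):
        for ce,st in blobs(m): print(k,ce,st)
E
```

```text
top
green [345.4833 189.35  ] [340 187  12   6  60]
green [298.9833 194.7833] [294 192  11   7  60]
green [354.5077 234.9538] [349 231  12   9  65]
green [207.9178 259.5616] [202 256  13   8  73]
orange [335.8484 117.8886] [ 310  101   51   35 1445]
orange [313.8293 255.6159] [307 246  14  21 164]
orange [392.4688 318.5889] [376 305  34  29 433]
orange [415.871  329.2581] [413 322   7  16  31]
blue [91.7404 74.8654] [ 65  61  54  28 208]
blue [175.7273 254.0605] [ 117  218  121   75 5566]
side
green [116.3 104.2] [115 103   4   3  10]
green [245.2273 191.6818] [242 187   7  10  44]
green [329.6053 215.2895] [325 211   9  10  38]
green [356.5745 239.4043] [353 235   8  10  47]
green [324.9574 260.7447] [320 257  10  10  47]
orange [531.1377  73.3375] [  301     0   339   216 35622]
orange [402.657  200.0921] [377 180  51  39 901]
orange [289.6357 245.1714] [280 237  19  17 140]
orange [276.6436 317.5149] [265 305  18  27 101]
orange [265.  318.5] [265 315   1   8   8]
orange [276.125 323.625] [273 322   6   3   8]
orange [275.2054 340.6607] [267 337  17   8 112]
blue [198.7057  72.2761] [174  54  48  32 547]
blue [323.4444  94.4286] [306  88  36  13 126]
blue [238.8114 177.2197] [ 210  146   60   66 2376]
```

View pics/crop.png

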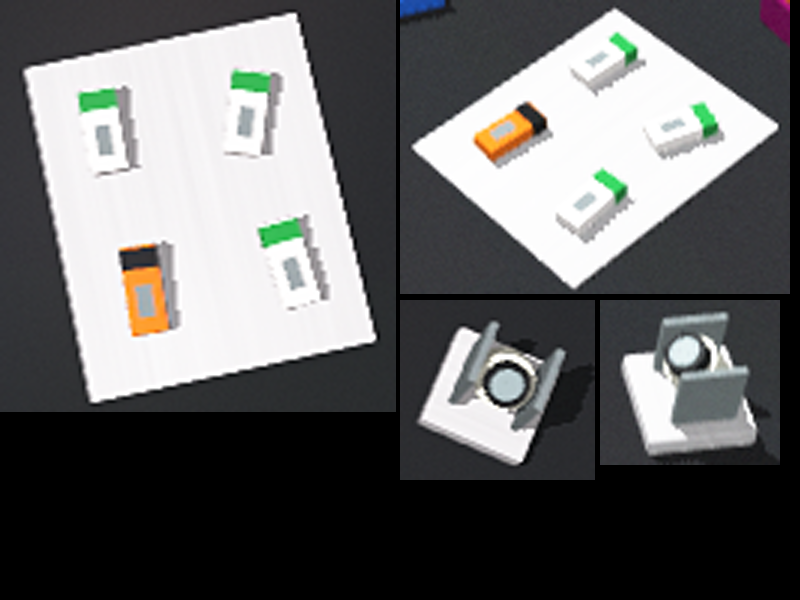

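The crop confirms the choice: the small orange cartridge has a black band and a grey patch, at top px (314,253). The lens glass and cheeks show clearly in both views, at about top (436,157) and side (428,267). Next I measure.

```bash
cat >> h.py <<'E'
def patches(q,box,up=6):
    "grey patch blobs (bluish grey, compact) in box x0,y0,x1,y1 -> full-image px"
    x0,y0,x1,y1=box
    im=cv2.resize(q["frame"][y0:y1,x0:x1],None,fx=up,fy=up,interpolation=cv2.INTER_CUBIC).astype(int)
    V=im.max(2); m=(V>120)&(V<205)&(im[...,2]-im[...,0]>4)&(im.max(2)-im.min(2)<60)
    m=cv2.morphologyEx(m.astype(np.uint8),cv2.MORPH_OPEN,np.ones((5,5)))
    return [((ce+.5)/up-.5+[x0,y0],st[2:]/np.array([up,up,up*up])) for ce,st in blobs(m,up*up*8)]
E
python3 - <<'E'
from h import *
t=load("top0");s=load("side0")
for n,q,b in(("t",t,(275,165,390,290)),("t0",t,(190,245,225,290)),("s",s,(255,200,385,298)),("s0",s,(222,180,255,205))):
    for p,st in patches(q,b): print(n,p,st)
f=t["frame"].astype(int)
print("rows through patch: top white (345,200)"); print(f[200,335:358].tolist())
print(f[190:216,344].tolist())
print("tray", f[270,196:220].tolist())
E
```

```text
t [343.9452 201.4378] [ 5.      9.3333 35.0556]
t [301.0914 206.9935] [ 5.1667  9.     36.1111]
t [358.4623 247.4297] [ 6.5     9.6667 38.3333]
t [313.5656 255.7994] [ 4.1667  9.     28.7778]
t0 [203.8484 272.3289] [ 6.      9.8333 38.4444]
rows through patch: top white (345,200)
[[246, 244, 245], [245, 244, 245], [245, 243, 245], [250, 248, 248], [254, 253, 253], [255, 255, 255], [255, 255, 254], [193, 198, 198], [161, 170, 172], [162, 172, 175], [163, 172, 177], [175, 182, 185], [240, 238, 238], [255, 255, 255], [255, 255, 255], [172, 166, 166], [151, 148, 150], [150, 147, 150], [200, 196, 199], [251, 249, 250], [247, 244, 246], [246, 244, 245], [246, 243, 245]]
[[57, 187, 87], [50, 185, 80], [183, 236, 195], [255, 255, 255], [255, 254, 254], [255, 254, 254], [255, 255, 255], [205, 208, 211], [160, 169, 171], [164, 173, 178], [162, 172, 175], [163, 171, 174], [160, 170, 174], [161, 171, 175], [162, 170, 174], [158, 167, 171], [206, 210, 210], [255, 255, 255], [255, 254, 254], [255, 254, 254], [255, 255, 255], [219, 211, 210], [233, 230, 232], [247, 245, 246], [246, 244, 246], [246, 244, 245]]
tray [[69, 150, 249], [60, 145, 249], [80, 159, 250], [230, 238, 252], [255, 255, 255], [255, 255, 255], [252, 250, 250], [163, 173, 183], [168, 178, 186], [168, 177, 186], [162, 175, 182], [233, 233, 233], [255, 255, 255], [255, 255, 255], [255, 255, 255], [118, 116, 123], [83, 98, 139], [29, 70, 157], [34, 72, 155], [34, 69, 149], [43, 97, 204], [68, 151, 252], [67, 148, 249], [67, 148, 249]]
```

```bash
cat >> h.py <<'E'
def topface(q,pc,r=16,up=6,kind="white",wmin=251):
    "top-face mask round pixel pc -> contour in full-image px"
    x0,y0=int(pc[0])-r,int(pc[1])-r
    im=cv2.resize(q["frame"][y0:y0+2*r,x0:x0+2*r],None,fx=up,fy=up,interpolation=cv2.INTER_LINEAR).astype(int)
    R,G,B=im[...,0],im[...,1],im[...,2]
    m=((im.min(2)>=wmin)|((G-R>60)&(G-B>50))) if kind=="white" else ((R-B>90)&(R>190))|(im.max(2)<45)
    m=cv2.morphologyEx(m.astype(np.uint8),cv2.MORPH_OPEN,np.ones((7,7)))
    m=cv2.morphologyEx(m,cv2.MORPH_CLOSE,np.ones((5,5)))
    c,_=cv2.findContours(m,cv2.RETR_EXTERNAL,cv2.CHAIN_APPROX_NONE)
    c=max(c,key=cv2.contourArea)[:,0]
    return (c+.5)/up-.5+[x0,y0], m
def rect(q,c,z):
    w=np.array([onz(q,p,z)[:2] for p in c])
    (cx,cy),(a,b),th=cv2.minAreaRect((w*1000).astype(np.float32))
    if a<b: a,b,th=b,a,th+90
    return np.array([cx,cy]),a,b,(th+90)%180-90
E
python3 - <<'E'
from h import *
t=load("top0");s=load("side0")
tp=dict(wA=(343.945,201.438),wB=(301.09,206.99),wC=(358.46,247.43),w0=(203.85,272.33),sus=(313.57,255.8))
ms=[];msS=[]
for k,p in tp.items():
    kind="white" if k!="sus" else "o"
    c,m=topface(t,p,kind=kind,r=18,wmin=235 if k=="w0" else 251)
    ce,a,b,th=rect(t,c,.018)
    o=onz(t,p,.018)*1000
    u=np.array([np.cos(np.radians(th)),np.sin(np.radians(th))])
    print(k,"rect",ce,a,b,"yaw",th,"patch",o[:2],"along",(o[:2]-ce)@u,"across",np.cross(u,o[:2]-ce))
    ms.append(m*255)
    ps=proj(s,o/1000)
    cs,m2=topface(s,ps,kind=kind,r=18,wmin=225); ms2=m2
    x0,y0=int(ps[0])-18,int(ps[1])-18
    print("   side proj",ps,"px", s["frame"][int(ps[1])-3:int(ps[1])+4,int(ps[0])].tolist())
    msS.append(cv2.resize(s["frame"][y0:y0+36,x0:x0+36],(150,150),interpolation=cv2.INTER_CUBIC))
T=np.hstack([cv2.resize(m,(150,150)) for m in ms]); T=cv2.merge([T]*3)
cv2.imwrite("pics/m1.png",np.vstack([T,np.hstack(msS)[:,:,::-1]]))
E
```

```text
wA rect [583.3462 -97.74  ] 57.42582702636719 26.792362213134766 yaw -8.725822448730469 patch [576.0104 -96.4174] along -7.451551607606919 across 0.1944513183213359
   side proj [345.2076 241.0025] px [[255, 255, 255], [254, 254, 254], [231, 235, 236], [188, 201, 203], [186, 200, 202], [235, 237, 238], [254, 254, 254]]
wB rect [572.8618   3.9677] 57.29917526245117 26.08382797241211 yaw 7.339420795440674 patch [565.5742   2.4721] along -7.418992391893375 across -0.5524139236129754
   side proj [320.0229 219.057 ] px [[255, 255, 255], [253, 253, 253], [211, 221, 222], [189, 201, 204], [188, 200, 202], [234, 237, 237], [254, 254, 254]]
wC rect [ 476.9105 -121.8075] 57.4339485168457 27.904102325439453 yaw 13.024001121520996 patch [ 469.7356 -124.7092] along -7.644211309101137 across -1.2102010414953732
   side proj [315.9188 266.7946] px [[255, 255, 255], [255, 255, 255], [245, 246, 245], [190, 202, 204], [188, 201, 205], [187, 201, 206], [190, 202, 206]]
w0 rect [430.4561 218.6107] 57.598411560058594 26.203983306884766 yaw -13.392349243164062 patch [423.5717 221.2033] along -7.297716328417995 across 0.9275747535815233
   side proj [233.9046 192.1932] px [[173, 224, 254], [253, 254, 255], [251, 251, 251], [185, 198, 203], [190, 203, 206], [253, 253, 253], [255, 255, 255]]
sus rect [453.6424 -23.6097] 44.823814392089844 26.401214599609375 yaw 7.07029914855957 patch [453.6822 -23.3416] along 0.07246843265558892 across 0.2610767491887198
   side proj [288.435  243.0011] px [[255, 181, 48], [249, 193, 157], [185, 202, 204], [189, 203, 205], [189, 203, 206], [232, 196, 172], [254, 184, 90]]<stdin>:11: DeprecationWarning: Arrays of 2-dimensional vectors are deprecated. Use arrays of 3-dimensional vectors instead. (deprecated in NumPy 2.0)
```

View pics/m1.png

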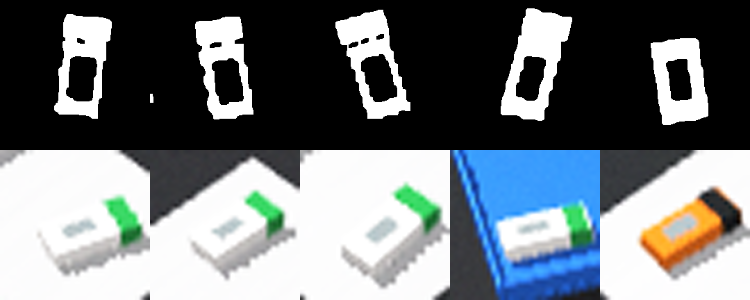

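The masks isolate each top face cleanly, all with bands towards +x. The patch sits 7.4 mm towards -x from the centre. Next come heights, tray and camera pose, and how to open the gripper only partly.

View pics/cam.png

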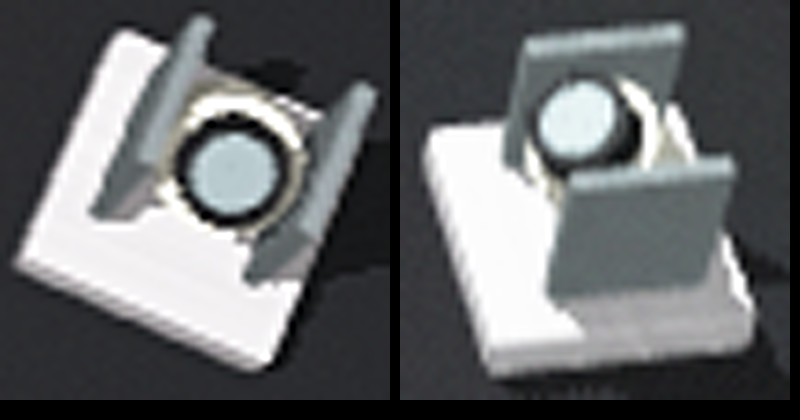

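The crops show the glass centre at about (235,170) in the top crop and (577,118) in the side crop. The front of the base faces lower-left in the top view, so the lens leans towards world -x, slightly +y. `gripper_open` only opens fully, so I will plan placements that clear the walls and neighbours at full opening.

```bash
python3 - <<'E' 2>/dev/null
from h import *
t=load("top0");s=load("side0")
print("tray corner",*tri(t,(133,218),s,(248,146)),*tri(t,(117,269),s,(210,154)),*tri(t,(237,240),s,(269,202)))
up=8;g={}
for n,q,(x0,y0),pc in(("t",t,(404,135),(436,158)),("s",s,(404,251),(428,267))):
    im=cv2.resize(q["frame"][y0:y0+54,x0:x0+54],None,fx=up,fy=up,interpolation=cv2.INTER_CUBIC).astype(int)
    R,G,B=im[...,0],im[...,1],im[...,2]
    full=lambda c:(np.asarray(c)+.5)/up-.5+[x0,y0]
    m=(B-R>12)&(im.min(2)>145)
    m=cv2.morphologyEx(m.astype(np.uint8),cv2.MORPH_OPEN,np.ones((9,9)))
    for ce,st in blobs(m,600): 
        if np.linalg.norm(full(ce)-pc)<6: g[n]=full(ce);print(n,"glass",full(ce),st[2:]/[8,8,64])
    for nm,m in(("topface",im.min(2)>215),("base",(im.min(2)>125)&(abs(B-R)<14))):
        m=cv2.morphologyEx(m.astype(np.uint8),cv2.MORPH_OPEN,np.ones((9,9)))
        c,_=cv2.findContours(m,cv2.RETR_EXTERNAL,cv2.CHAIN_APPROX_NONE)
        c=max(c,key=cv2.contourArea); h=cv2.convexHull(c)
        a=cv2.approxPolyDP(h,14,True)[:,0]
        z=.018
        w=np.array([onz(q,full(p),z)[:2] for p in a])*1000
        d=np.roll(w,-1,0)-w
        print(n,nm); print(np.c_[full(a),w,np.linalg.norm(d,axis=1),np.degrees(np.arctan2(d[:,1],d[:,0]))])
L,e=tri(t,g["t"],s,g["s"]);print("glass",L,e, onz(t,g["t"],.07),onz(s,g["s"],.07))
E
```

```text
tray corner [0.5515 0.3858 0.0184] 0.0035755006658614308 [0.4372 0.4128 0.0201] 0.0032571304334643035 [ 0.4954  0.153  -0.0034] 0.0007099454872641575
t glass [435.2216 157.934 ] [10.75   10.25   85.8281]
t topface
[[ 420.1875  139.3125  721.9845 -283.9164   12.6334 -110.3126]
 [ 425.3125  140.9375  717.5989 -295.7642   87.6647 -155.0335]
 [ 443.9375  172.8125  638.126  -332.7665   27.266   154.8414]
 [ 439.9375  183.1875  613.4466 -321.175    81.8294   64.5992]
 [ 407.0625  169.4375  648.5472 -247.2562   82.0792  -26.5286]]
t base
[[ 419.8125  138.8125  723.2605 -283.125    16.0685 -110.8681]
 [ 426.3125  140.9375  717.5366 -298.1395   78.7733 -148.8731]
 [ 446.0625  167.8125  650.1047 -338.8602   44.4376  151.2376]
 [ 438.4375  184.1875  611.1496 -317.4778   80.7357   64.2821]
 [ 406.0625  170.4375  646.1842 -244.7397   86.1057  -26.4741]]
s glass [430.3821 263.5867] [4.375  4.125  9.7031]
s glass [426.3931 267.6655] [ 9.75    9.25   28.4375]
s topface
[[ 408.1875  268.5625  650.1353 -250.4888   21.5282  -27.4514]
 [ 417.0625  267.8125  669.2395 -260.4132   24.2924  -94.5697]
 [ 423.3125  274.9375  667.3041 -284.6283   59.9924 -121.9077]
 [ 427.9375  296.0625  635.595  -335.5559   28.6513  150.6553]
 [ 415.4375  296.8125  610.62   -321.515    81.2785   60.9107]]
s base
[[ 407.6875  268.1875  649.886  -248.9669   25.7825  -25.0538]
 [ 418.1875  266.9375  673.2426 -259.885    77.5358  -69.2724]
 [ 448.0625  282.3125  700.6845 -332.4023   38.507  -123.8338]
 [ 451.0625  296.0625  679.2444 -364.3883   82.2631  155.569 ]
 [ 415.9375  300.8125  604.3471 -330.3646   73.6031   64.5762]
 [ 407.3125  274.9375  635.9456 -263.8894   20.4209   46.949 ]]
glass [ 0.6575 -0.2981  0.0673] 0.0037477822115015297 [ 0.6585 -0.298   0.07  ] [ 0.6537 -0.2992  0.07  ]
```

```bash
cat >> h.py <<'E'
from scipy.spatial.transform import Rotation as Ro
def quat(x,z):
    x=np.asarray(x,float);z=np.asarray(z,float);M=np.c_[x,np.cross(z,x),z]; q=Ro.from_matrix(M).as_quat(); return [float(v) for v in (q[3],*q[:3])]
def down(yaw): # tool x = -cartridge x, tool y = +cartridge y
    a=np.radians(yaw); return quat([-np.cos(a),-np.sin(a),0],[0,0,-1])
TY=-13.4; TC=np.array([.4665,.2825]); a=np.radians(TY)
def tray(x,y,z): return [*(TC+x*np.array([np.cos(a),np.sin(a)])+y*np.array([-np.sin(a),np.cos(a)])),z]
def intray(p):
    d=np.asarray(p)[:2]-TC; return np.array([d@[np.cos(a),np.sin(a)],d@[-np.sin(a),np.cos(a)]])
YC=np.radians(-26.3); L=np.array([.658,-.298,.07])
AX=np.array([np.cos(YC),np.sin(YC),0]); LY=np.array([-np.sin(YC),np.cos(YC),0]); LZ=-.5*AX+np.array([0,0,np.sqrt(.75)])
F=L+.11*LZ
def pick(r,c,yaw,z=.017,up=.10):
    q=down(yaw); r.move_pose([*c,up],q); hit=r.move_l([*c,z],rate=.12,until_force=15); r.clamp(25)
    print("pick hit",hit,r.read_eef_pos(),"w",r.read_width(),"f",r.read_grasp_force()); r.move_l([*c,up],rate=.2); print("lifted w",r.read_width(),"f",r.read_grasp_force(),"t",r.read_t())
E
cat > s1.py <<'E'
from h import *
from station import robot as r
s=load("side0"); print("glass in side",proj(s,L),"F",F)
for sg in(1,-1): print("present ik",sg,r.ik([*(F+.013*LZ)],quat(sg*LY,-LZ)))
pick(r,(.5732,.004),7.3)
q=down(TY)
r.move_pose(tray(-.005,.05,.09),q); print(r.read_t())
hit=r.move_l(tray(-.005,.05,.0175),rate=.12,until_force=10); print("place",hit,r.read_eef_pos())
r.gripper_open(); r.move_l(tray(-.005,.05,.09),rate=.2); print("w",r.read_width(),"t",r.read_t())
E
python3 s1.py
```

```text
glass in side [427.4892 266.4951] F [ 0.6087 -0.2736  0.1653]
present ik 1 [-0.4645  0.0758  0.8238  2.0286  0.0044  0.5408 -0.1191]
present ik -1 [ 1.4126  0.2582 -1.2031  1.9522  0.5706  0.6361  2.5812]
pick hit True [0.5723 0.0041 0.0155] w 0.2961243622367652 f 26.09857830684632
lifted w 0.29656254021054257 f 24.95227038860321 t 5.1333
6.425
place True [0.4724 0.3309 0.0155]
w 0.9994235370780852 t 8.7917
```

The first placing went well. Next I pick the second white and check the tray in pictures while the arm is away from it.

```bash
cat > s2.py <<'E'
from h import *
from station import robot as r
pick(r,(.5836,-.0977),-8.7,z=.0185)
for n in("top","side"): np.savez(n+"1.npz",**r.snapshot(n))
t=load("top1");s=load("side1")
for p,st in patches(t,(120,220,240,292)): print("t patch",p,st)
cv2.imwrite("pics/tray1.png",cv2.resize(np.hstack([t["frame"][200:310,110:250],s["frame"][130:240,190:330]]),None,fx=2.8,fy=2.8,interpolation=cv2.INTER_CUBIC)[:,:,::-1])
E
python3 s2.py
```

```text
pick hit False [ 0.5836 -0.0977  0.0185] w 0.29090839247456585 f 24.995487928390503
lifted w 0.2977583386108112 f 24.995603263378143 t 12.8333
```

View pics/tray1.png

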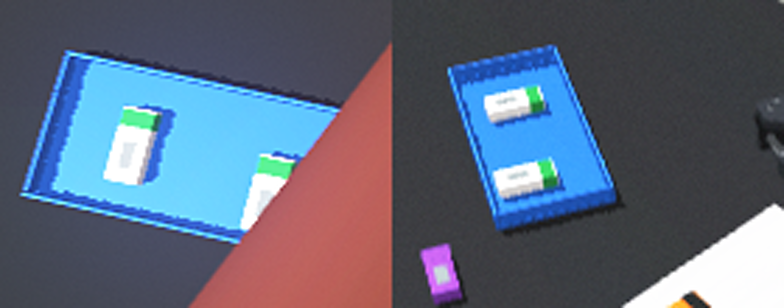

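The picture shows the new cartridge flat and aligned in the tray at about (132,145) in the top crop, clear of white0 at (268,190). It now needs to move towards the +y wall to leave room for full opening. I will nudge it there with the finger back while carrying the next one.

```bash
cat > s3.py <<'E'
from h import *
from station import robot as r
q=down(TY)
r.move_pose(tray(-.005,0,.09),q)
print(r.move_l(tray(-.005,0,.0205),rate=.12,until_force=10))
print("push",r.move_l(tray(-.005,.043,.0205),rate=.06,until_force=12),intray(r.read_eef_pos()))
r.move_l(tray(-.005,.008,.0205),rate=.1)
print("set",r.move_l(tray(-.005,.008,.0185),rate=.05,until_force=8),r.read_eef_pos())
r.gripper_open(); r.move_l(tray(-.005,.008,.09),rate=.2); print(r.read_width(),r.read_t())
c=np.array([.4612,-.0226]); r.move_pose([*c,.10],down(7.1))
for n in("top","side"): np.savez(n+"2.npz",**r.snapshot(n))
print(r.read_t())
t=load("top2");s=load("side2")
cv2.imwrite("pics/tray2.png",cv2.resize(np.hstack([t["frame"][200:310,110:250],s["frame"][130:240,190:330]]),None,fx=2.8,fy=2.8,interpolation=cv2.INTER_CUBIC)[:,:,::-1])
E
python3 s3.py
```

```text
True
push False [-0.0049  0.0425]
set False [0.4636 0.292  0.0184]
0.9976642999951691 18.4
19.7
```

View pics/tray2.png

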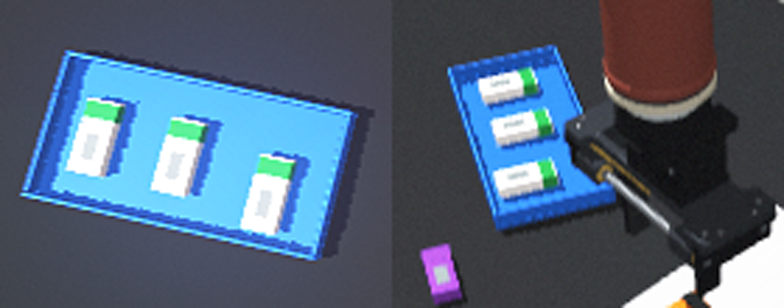

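The picture shows three whites flat in the tray, side by side and aligned, at (95,138), (180,157) and (268,193) in the top crop. Now the suspect.

```bash
cat > s4.py <<'E'
from h import *
from station import robot as r
pick(r,(.4612,-.0226),7.1,z=.0182,up=.2)
off=.0142; q=quat(LY,-LZ)
r.move_pose([*(F+(off+.06)*LZ)],q)
r.move_l([*(F+off*LZ)],rate=.08); r.sleep(.5)
print(F+off*LZ,r.read_eef_pos(),q,r.read_orientation(),"w",r.read_width(),r.read_grasp_force(),r.read_t())
for n in("top","side"): np.savez(n+"3.npz",**r.snapshot(n))
t=load("top3");s=load("side3")
C=np.array([proj(t,F),proj(s,F)]); print(C)
o=[]
for k,v in((0,t),(1,s)):
    x,y=(C[k]-[70,60]).astype(int); o.append(cv2.resize(v["frame"][y:y+120,x:x+140],(400,343),interpolation=cv2.INTER_CUBIC)); print(x,y)
cv2.imwrite("pics/pres.png",np.hstack(o)[:,:,::-1])
E
python3 s4.py
```

```text
pick hit False [ 0.4612 -0.0226  0.0182] w 0.29422542988167205 f 24.999922513961792
lifted w 0.2961774706491011 f 24.999942183494568 t 23.925
[ 0.6023 -0.2705  0.1776] [ 0.6023 -0.2705  0.1777] [0.2198493120872674, 0.8204888027187482, 0.5097164177318346, 0.1365781025001299] [0.2199 0.8205 0.5097 0.1367] w 0.2963073070049098 25.000033378601074 26.925
[[440.091  167.5881]
 [408.8177 240.747 ]]
370 107
338 180
```

View pics/pres.png

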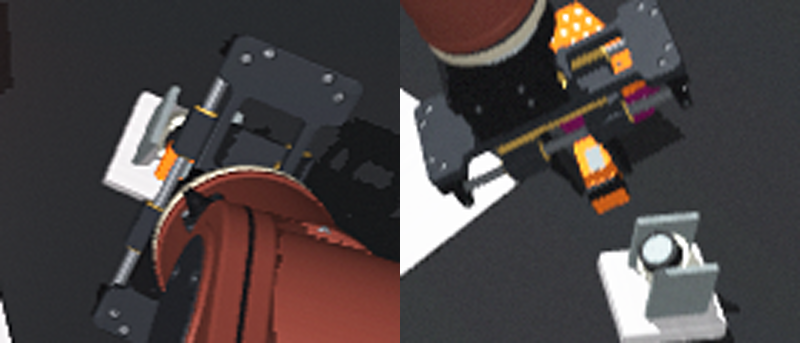

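The arm is at the commanded pose, with the cartridge held at 25 N. I will check which end is where, and its centring, numerically and in one enlarged, brightened crop.

```bash
python3 - <<'E'
from h import *
t=load("top3");s=load("side3")
def P(x,y,z): # cartridge coords -> world ; x=-LY
    return F-x*LY+y*np.cross(LZ,-LY)+z*LZ
for nm,v in(("centre top",(0,0,.014)),("patch",(-.0074,0,.014)),("+x end top",(.03,0,.014)),("+x corners bot",(.03,.013,0)),("",(.03,-.013,0)),("band edge",(.016,0,.014))): print(nm,proj(s,P(*v)),proj(t,P(*v)))
x,y=380,205
im=cv2.resize(s["frame"][y:y+75,x:x+75],(600,600),interpolation=cv2.INTER_CUBIC)
im=(255*(im/255.)**.6).astype(np.uint8)
cv2.imwrite("pics/pres2.png",im[:,:,::-1])
E
```

```text
centre top [406.2595 237.2192] [440.8098 168.9806]
patch [405.3914 234.6244] [437.1874 167.415 ]
+x end top [409.87   248.0111] [455.5583 175.3547]
+x corners bot [418.1789 248.9483] [457.8619 167.8073]
 [406.7603 254.0678] [451.3277 179.8106]
band edge [408.1666 242.9197] [448.6631 172.3747]
```

View pics/pres2.png

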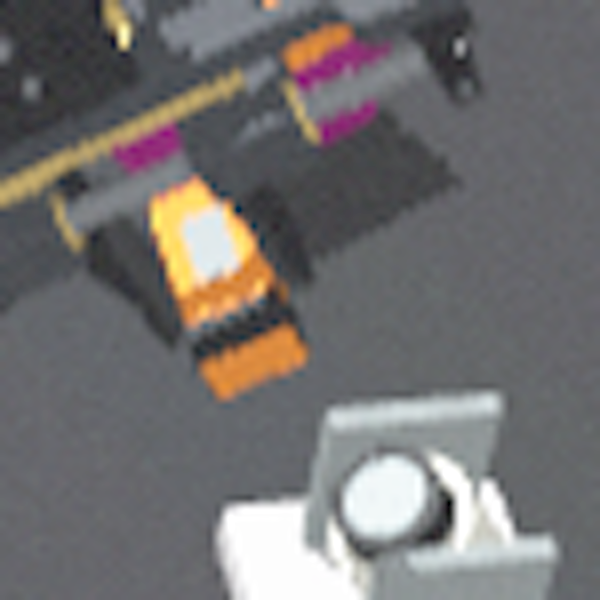

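The close crop shows the black band and the orange end face. The patch is at (405.8,234.5) and the end corners at (418,249) and (407,254), all within about half a pixel of the predicted pose. The glass at (427.6,266) matches too, so I hand in.

```bash
python3 - <<'E'
from station import robot as r
print(max(abs(v) for v in r.read_joint_vel()),r.read_grasp_force(),r.read_t()); print(r.finish_job())
E
```

```text
0.0013565186983280548 25.000099539756775 27.025
the job is handed in; nothing more can be done
None
```

The job is handed in at 27 s with no verdict returned: three whites lie flat in the tray (about y = -68, +8 and +83 mm, since the gripper only opens fully), the fourth was left on the plate, and the orange cartridge is held still at the focus point facing the lens.

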